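Rock a jammed test cartridge out of its leaning dock and stand it in the inspection rest

ROBOT

A 7-joint arm with a two-finger parallel gripper is mounted at the origin on the work surface. World frame = base frame: x ahead of the robot, y to its left, z up, the work surface at z = 0. Lengths are in m, angles in rad, forces in N, time in s.
With the tool pointing down it reaches from about 0.425 to 1.025 m from the base axis. Payload 9.4 kg.
Tool frame: the origin (TCP) lies on the centre line of the jaws, within the pads' length; the fingertips stand 19 mm ahead of it and the grasp point (between the pads) is the TCP; z points along the fingers, y is the line along which they close (so a half turn about z gives the same grasp; the last joint's range is limited). The gripper opens to 93 mm and grips with 3 to 60 N. Pads are 15 mm wide; open, the fingers measure 128 mm over their backs; the gripper's body (75 mm by 188 mm) begins 65 mm behind the grasp point.
Start: joints at [-1.28, 0.599, -0.003, 1.599, 0.002, 0.943, -0.08], TCP at [0.261, 0.677, 0.238] pointing down, gripper open.
Joint ranges: [-2.57, 2.57], [-0.35, 1.97], [-1.29, 1.29], [0.11, 2.56], [-1.05, 4.19], [0.11, 1.86], [-2.63, 2.63]. Speed limits (rad/s): [2.22, 2.22, 3.01, 3.01, 3.14, 3.14, 3.14].

INTERFACE

Orientations are given as a rotation vector (axis times angle).
In Python, from plant import bot, imaging gives the robot as it stands. The module is installed in compiled form; this text tells all that it offers.
- The arm moves only by the shell command python3 -m creep 'ROWS' [FORCE]. ROWS is JSON, a list that holds one entry, the list of rows, each a list of 5 numbers: the shift along the tool's x, y, z in m, then the turn about the tool's z in degrees, then the finger opening in m, from 0 to 0.093. A call has 1 to 12 rows; each row is the pose to reach, as a shift and turn from the pose commanded when the call began, along the tool's axes at that moment; what a row does not reach only later rows make up. A row lasts 1/8 s, in which the tool goes at most 62.5 mm and 10.7 degrees, less where a joint would pass 70% of its speed; a pose out of reach is approached as far as the arm can. A call with a gripper value outside its range is refused whole. The fingers move at their own pace and stop on an object; FORCE is the grip in N (left out, the last holds). Time passes only in rows, so rows that repeat a pose let the fingers close. It gives the time, the measured TCP pose, the force, the opening and the grip force at its end, in the units of the state.
- bot.observe(): the state, without advancing time (a new reading comes with each control period).
- imaging.read_camera(name): name is "scene" or "top"; returns a dict with "image" (420x560x3 uint8, red, green, blue), "mtx" (3x3 intrinsics, pixels), "rvec" (rotation vector, rad) and "tvec" (3), from world to camera coordinates, as OpenCV has them. Camera axes: x right, y down, z forward; pixel columns grow to the right and rows downward; lengths in m; the calibration is good to about 2 mm. A picture is of the moment at which its call begins. There is no depth.
- bot.sign_off(): hands the job in; it is judged then, once.
The state is a dict: "time": time; "joints": joint angles; "qd": joint speeds; "joint_efforts": joint torques, N m; "eef_pos": TCP position; "ee_rot": TCP orientation; "wrist_force": force on the tool from outside, world axes, zero at the start; "moment": the same for the moment, N m; "grip_width": finger opening in m; "gripper_force": force on a finger pad.
Only numpy, scipy, OpenCV 4.12 (cv2) and the standard library are available. Lean on these libraries where they do the work, as an engineer would, in place of code of your own. Each camera call takes 0.05 s, during which the arm holds its last target. There are 200 camera calls.

TASK

The white test cartridge is stuck fast in the leaning dock: two stiff orange jaws grip its waist. Rock it to one side and then to the other, while its foot stays down, until both jaws have been pushed back, then draw it out along its own length. Set it foot first in the yellow sloping rest, lying back against the metal plate, and let go only once it is seated; do not disturb the screwdriver, bottle or bin.

Things in the scene. Friction and masses are not known exactly. Their poses are not given: they have to be found in the camera images.
- cartridge: Cartridge 150 mm long, 24 mm thick (x), 0.2 kg, alike front/back and left/right. Origin: centre of its foot's underside; z runs up its length. Along z: black foot 18 mm wide (y) 0-10 mm, black heel 28 mm wide 10-54, brass waist 16 mm wide 54-84, white head 34 mm wide 84-150. Grip the head across its 34 mm width (y).
- socket: Leaning socket of the fixed dock. Origin: centre of its flat floor, 50 mm above the table, where the cartridge's origin starts. z: its axis and the pull, leaning 25 degrees from vertical, top towards the robot side; y: level, the rocking direction; x: away and up. Side stops at y = +-15.5 mm hold the heel up to z = 24 mm; the foot lifts about 2 mm when rocked.
- dock: Fixed dock around the socket: origin on the table, x level, 30 mm nearer its front than the socket's origin. In socket axes: lower plate at x = -12 mm, up to z = 90 mm, 30 mm wide above z = 50; upper wall at x = 14 mm, up to z = 40 mm; grey jaw housings at y = +-28 to +-62 mm, up to z = 72 mm.
- lamp (a point): Centre of the underside of the white lamp head (28 x 50 x 18 mm) that hangs over the dock, 255 mm above the table. It blocks a vertical gripper; come in along the socket's z. Its mast stands 68 mm behind this point.
- jaw_left (a joint): Orange jaw on the socket's +y side: a tooth at socket z = 59-65 mm over the flat top of the heel. Value in m: 0 with its tip at y = 9.5 mm, grows to 0.012 as pushed outwards. Stiff (12 N at the jaw), no spring, stays where pushed. It clears the heel (half width 14 mm) from 0.0055: leaning the cartridge 10 degrees to +y does it, 13 degrees gives about 0.009.
- jaw_right (a joint): The same jaw, mirrored, on the -y side of the socket; its value grows as it is pushed towards -y.
- cradle: Sloping seat of the fixed rest. Origin: on the yellow ledge, 70 mm above the table, where the seated cartridge's origin lies; its axes are then the cartridge's. z: up the plate, leaning 32 degrees from vertical, top towards the robot side; y: level; x: off the plate. Plate face x = -12 mm, 40 mm wide, up to z = 90; cheeks y = +-22 up to z = 24; end lip x = 20 up to z = 10.
- screwdriver: Loose screwdriver, 170 mm long, lying on the table along its x between dock and rest; bystander.
- bottle: Loose closed white bottle with blue cap, 52 mm across, 130 mm high; origin at the centre of its underside; bystander.
- bin: Loose blue open bin, 100 x 75 x 45 mm; origin at the centre of its underside; bystander.
Not all that is in view belongs to the job. Leave any purple look-alike of the part that bears cradle alone.

How it is judged:
On the way, in this order (a step that is already met when the one before it is completed fails the run):
1. the cartridge, its foot still down in the socket, is leaned to one side until that jaw is pushed back at least 5.5 mm (z of cartridge in the frame of socket below 0.02 m and value of joint any of jaw_left, jaw_right above 0.0055 m), for 0.05 s.
2. it is leaned to the other side, foot still down, until both jaws are back at least 5.5 mm (z of cartridge in the frame of socket below 0.02 m and value of joint each of jaw_left, jaw_right above 0.0055 m), for 0.05 s.
3. the cartridge is drawn out of the dock, its foot at least 80 mm from the socket floor (distance between cartridge and socket above 0.08 m), for 0.1 s.
4. the cartridge is seated in the rest while the fingers still hold it (x of cartridge in the frame of cradle between -0.006 and 0.009 m and y of cartridge in the frame of cradle between -0.015 and 0.015 m and z of cartridge in the frame of cradle between -0.004 and 0.006 m and angle between the z axis of cartridge and the z axis of cradle, either way round below 0.14 rad and contact force between the fingers and cartridge above 0.5 N), for 0.05 s.
At the end, for the whole second after the job is handed in: the cartridge is at rest in the sloping rest: foot on the ledge (origin within 6 mm of it along z), within 9 mm of the plate, within 15 mm of the middle sideways, its length within 8 degrees of the rest's slope (x of cartridge in the frame of cradle between -0.006 and 0.009 m and y of cartridge in the frame of cradle between -0.015 and 0.015 m and z of cartridge in the frame of cradle between -0.004 and 0.006 m and angle between the z axis of cartridge and the z axis of cradle, either way round below 0.14 rad and linear speed of cartridge below 0.02 m/s and angular speed of cartridge below 0.2 rad/s); the robot touches nothing.
It fails at once if the screwdriver is moved more than 25 mm (distance of screwdriver from where it was at the start of the episode above 0.025 m).
It fails at once if the bottle is moved more than 25 mm (distance of bottle from where it was at the start of the episode above 0.025 m).
It fails at once if the bin is moved more than 25 mm (distance of bin from where it was at the start of the episode above 0.025 m).
It also fails if it takes over 54 s, if anything falls off the work surface, if the arm or the gripper's body presses on something with over 40 N, if the wrist force passes 120 N, or if a joint passes its speed limit or range.

## Working session

There is one attempt and no reset: what is moved stays moved. The work goes in short steps, Python scripts to look and compute and a shell command to move; the robot and the scene stay as the last step left them, time stands still between calls to the robot, and variables do not carry over. Pictures are saved under pics/ and viewed, at most 10 in all, crops included, and the job is handed in when it is done.

```bash
mkdir -p pics
python3 - <<'E'
from plant import bot, imaging
import cv2,numpy as np,pickle
for n in("scene","top"):
    d=imaging.read_camera(n); pickle.dump(d,open(n+".pkl","wb"))
    cv2.imwrite(f"pics/{n}0.png",cv2.cvtColor(d["image"],cv2.COLOR_RGB2BGR))
    R=cv2.Rodrigues(np.array(d["rvec"]))[0]; print(n,np.array(d["mtx"]).round(1).tolist(),"cam",(-R.T@np.array(d["tvec"]).ravel()).round(3),R.round(3).tolist())
print(bot.observe())
E
```

```text
scene [[416.1, 0.0, 278.3], [0.0, 416.1, 216.4], [0.0, 0.0, 1.0]] cam [ 1.281 -0.543  0.792] [[0.53, 0.848, -0.002], [0.498, -0.313, -0.809], [-0.686, 0.428, -0.588]]
top [[413.6, 0.0, 280.7], [0.0, 413.6, 211.0], [0.0, 0.0, 1.0]] cam [ 0.443 -0.074  1.144] [[0.024, -1.0, 0.01], [-0.991, -0.025, -0.131], [0.131, -0.006, -0.991]]
{'time': 0.1, 'joints': array([-1.27970874,  0.60006492, -0.00252053,  1.60004518,  0.00178611,
        0.94293391, -0.07980693]), 'qd': array([ 4.18150239e-04, -4.85887538e-04,  4.98804369e-04, -2.99374150e-03,
       -7.51643109e-05,  6.23368056e-04,  3.34156600e-04]), 'joint_efforts': array([ 5.47315751e-03, -7.66561389e+01,  1.50243714e+00, -2.52929735e+01,
       -5.23025938e-02,  1.37074964e-02,  4.72124918e-05]), 'eef_pos': array([0.26054537, 0.67611459, 0.23683403]), 'ee_rot': array([-5.74406956e-01, -3.08850107e+00,  2.26723351e-03]), 'wrist_force': array([0.76573103, 0.36040188, 0.4366178 ]), 'moment': array([-0.03302773, -0.00218051, -0.02368587]), 'gripper_force': 0.0, 'grip_width': 0.09295359160260512}
```

View pics/scene0.png

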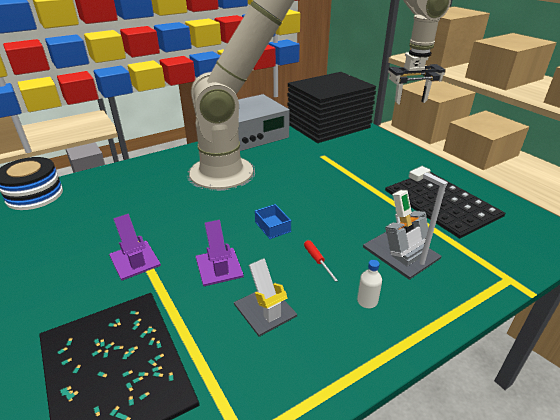

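View pics/top0.png

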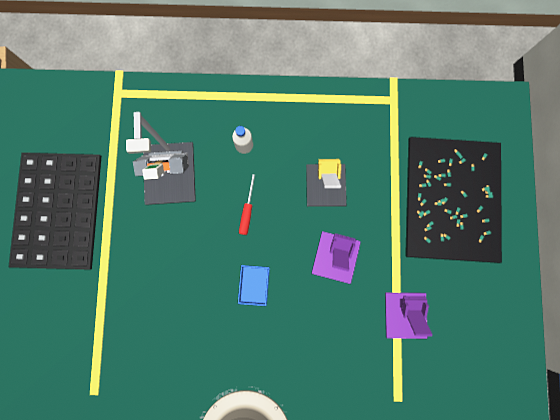

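Run:
```python
import cv2,numpy as np,pickle
T=pickle.load(open("top.pkl","rb"))["image"];S=pickle.load(open("scene.pkl","rb"))["image"]
def c(I,x,y,w,h,W,H): return cv2.resize(I[y:y+h,x:x+w],(W,H),interpolation=cv2.INTER_NEAREST)
a=np.vstack([c(T,120,105,80,105,456,600)[:360],])
im=np.zeros((600,800,3),np.uint8)
im[:330,:400]=c(T,118,106,80,66,400,330)   # x5
im[330:,:400]=c(T,300,150,80,54,400,270)
im[:400,400:]=c(S,362,160,100,120,334,400)[:, :334] if 0 else np.pad(c(S,362,162,80,80,400,400),((0,0),(0,0),(0,0)))
im[400:,400:]=c(S,230,254,80,40,400,200)
cv2.imwrite("pics/crop1.png",im[:,:,::-1])
```

```text
(no output)
```

View pics/crop1.png

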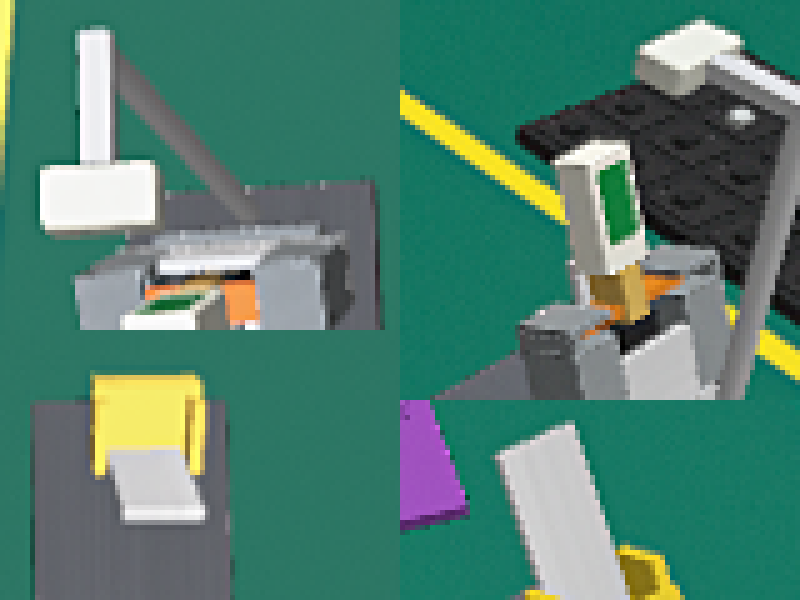

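```bash
cat > h.py <<'E'
import cv2,numpy as np,pickle
def cam(n,f=None):
    d=pickle.load(open((f or n)+".pkl","rb")); R=cv2.Rodrigues(np.array(d["rvec"],float))[0]
    return d["image"],np.array(d["mtx"],float),R,np.array(d["tvec"],float).ravel()
def ray(c,u,v):
    _,K,R,t=c; d=R.T@np.linalg.inv(K)@np.array([u,v,1.]); return -R.T@t,d/np.linalg.norm(d)
def onz(c,u,v,z):
    o,d=ray(c,u,v); return o+d*(z-o[2])/d[2]
def tri(c1,p1,c2,p2):
    o1,d1=ray(c1,*p1);o2,d2=ray(c2,*p2)
    s=np.linalg.lstsq(np.c_[d1,-d2],o2-o1,rcond=None)[0]; a,b=o1+s[0]*d1,o2+s[1]*d2
    return (a+b)/2,np.linalg.norm(a-b)
def proj(c,P):
    _,K,R,t=c; q=K@(R@np.asarray(P)+t); return q[:2]/q[2]
E
python3 - <<'E'
from h import *
T,S=cam("top"),cam("scene")
def c(I,x,y,w=40,h=30): return cv2.resize(I[y:y+h,x:x+w],None,fx=10,fy=10,interpolation=cv2.INTER_NEAREST)
im=np.vstack([np.hstack([c(T[0],135,150),c(S[0],382,188)]),np.hstack([c(T[0],314,157),c(S[0],246,256)])])
for i in range(0,800,100): cv2.line(im,(i,0),(i,599),(255,0,255) if i%400==0 else (0,255,255),1)
for j in range(0,600,100): cv2.line(im,(0,j),(799,j),(255,0,255) if j%300==0 else (0,255,255),1)
cv2.imwrite("pics/crop2.png",im[:,:,::-1])
# dark base plates, top view
I=T[0].astype(int); m=((np.ptp(I,2)<25)&(I.mean(2)>55)&(I.mean(2)<115)).astype(np.uint8)
for nm,(x0,y0,x1,y1) in dict(dock=(138,138,202,210),rest=(298,155,355,212)).items():
    mm=np.zeros_like(m);mm[y0:y1,x0:x1]=m[y0:y1,x0:x1]
    ys,xs=np.nonzero(mm)
    L=cv2.findContours(mm,0,2)[0]; k=max(L,key=cv2.contourArea)
    print(nm,cv2.minAreaRect(k),cv2.approxPolyDP(k,3,True).reshape(-1,2).tolist())
    for z in(0,.01):print([onz(T,*p,z)[:2].round(4).tolist() for p in cv2.approxPolyDP(k,3,True).reshape(-1,2)])
# lamp: top face
for z in(.273,):
    print("lamp top",[onz(T,118+a/5,106+b/5,z).round(4).tolist() for a,b in((41,161),(158,161),(41,222),(158,222),(100,191.5))])
E
```

```text
dock ((168.2518768310547, 170.2934112548828), (65.67708587646484, 50.95186233520508), 87.51044464111328) [[150, 141], [150, 150], [143, 155], [181, 149], [187, 154], [180, 157], [182, 173], [164, 173], [162, 165], [158, 168], [158, 179], [144, 180], [145, 204], [194, 201], [192, 142], [167, 145], [161, 138], [155, 138], [166, 150], [160, 144], [151, 146]]
[[0.7852, 0.295], [0.7589, 0.2933], [0.7438, 0.3121], [0.7642, 0.2058], [0.75, 0.188], [0.7408, 0.2073], [0.6948, 0.1991], [0.6934, 0.2496], [0.7163, 0.2567], [0.7074, 0.2674], [0.6758, 0.2654], [0.6719, 0.3044], [0.604, 0.2971], [0.6159, 0.1613], [0.7855, 0.1757], [0.7748, 0.2461], [0.7948, 0.2643], [0.7944, 0.2813], [0.7601, 0.248], [0.7772, 0.2661], [0.7706, 0.2912]]
[[0.7822, 0.2917], [0.7561, 0.29], [0.7412, 0.3087], [0.7613, 0.2033], [0.7474, 0.1857], [0.7382, 0.2048], [0.6926, 0.1967], [0.6912, 0.2468], [0.7139, 0.2538], [0.7051, 0.2644], [0.6738, 0.2624], [0.6699, 0.3011], [0.6026, 0.2938], [0.6144, 0.1592], [0.7825, 0.1735], [0.7719, 0.2433], [0.7918, 0.2614], [0.7913, 0.2782], [0.7573, 0.2452], [0.7742, 0.2631], [0.7678, 0.288]]
rest ((325.9256591796875, 184.52685546875), (41.986881256103516, 38.91283416748047), 88.56790161132812) [[307, 164], [307, 206], [345, 205], [344, 164], [340, 189], [324, 189], [322, 180], [316, 176], [317, 165]]
[[0.73, -0.1527], [0.6098, -0.1546], [0.6153, -0.2609], [0.7327, -0.2576], [0.6604, -0.2467], [0.6592, -0.2016], [0.6849, -0.1957], [0.6959, -0.1786], [0.7278, -0.1811]]
[[0.7274, -0.152], [0.6083, -0.1539], [0.6138, -0.2593], [0.7302, -0.256], [0.6585, -0.2451], [0.6574, -0.2005], [0.6828, -0.1946], [0.6937, -0.1777], [0.7253, -0.1801]]
lamp top [[0.7084, 0.2587, 0.273], [0.7097, 0.2082, 0.273], [0.6812, 0.2567, 0.273], [0.6826, 0.2064, 0.273], [0.6955, 0.2323, 0.273]]
```

View pics/crop2.png

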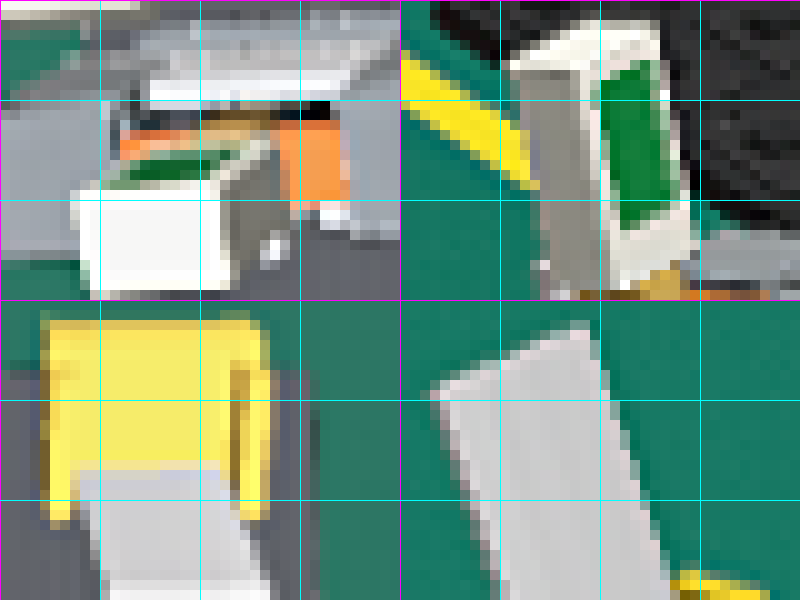

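Run:
```python
from h import *
T,S=cam("top"),cam("scene"); r=lambda v:np.round(v,4).tolist()
print("plate -y",tri(T,(340.7,184.8),S,(249,265.2)),"+y",tri(T,(324.5,184.8),S,(265,258.5)))
for c,p in((T,(340.7,184.8)),(T,(324.5,184.8)),(S,(249,265.2)),(S,(265,258.5))): print(r(onz(c,*p,.1399)))
ht=np.mean([(142.6,169),(156.6,168.3),(157.8,179.2),(144.2,179.8)],0); hs=np.mean([(393.2,194.7),(400.2,190.2),(407.7,190.8),(400.5,195.4)],0)
print("head top",tri(T,ht,S,hs),r(onz(T,*ht,.1859)),r(onz(S,*hs,.1859)))
# lamp scene: underside/top corners from crop1 (x5, off 362,162)
for a,b in((637,48),(697,19),(743,38),(683,66)): print("lamp scene top corner",r(onz(S,362+(a-400)/5,162+b/5,.273)))
for a,b in((41,167),(157,160),(160,222),(42,232)): print("lamp top top corner",r(onz(T,118+a/5,106+b/5,.273)))
psi=np.radians(5);xh=np.array([np.cos(psi),np.sin(psi),0]);h=tri(T,ht,S,hs)[0]
z=-xh*np.sin(np.radians(25))+np.array([0,0,np.cos(np.radians(25))])
print("socket from head",r(h-.15*z))
# yellow outer edges of cheeks
```

```text
plate -y (array([ 0.64465731, -0.2266755 ,  0.13995048]), np.float64(0.001157553087028537)) +y (array([ 0.64421895, -0.18535998,  0.14042367]), np.float64(0.0039026769515463264))
[0.6444, -0.2272, 0.1399]
[0.6434, -0.1871, 0.1399]
[0.6449, -0.2262, 0.1399]
[0.6447, -0.1834, 0.1399]
head top (array([0.65214016, 0.23291155, 0.18282332]), np.float64(0.006707223779671139)) [0.6493, 0.2291, 0.1859] [0.656, 0.233, 0.1859]
lamp scene top corner [0.6875, 0.2115, 0.273]
lamp scene top corner [0.6828, 0.2593, 0.273]
lamp scene top corner [0.7087, 0.2639, 0.273]
lamp scene top corner [0.7121, 0.2174, 0.273]
lamp top top corner [0.7057, 0.2585, 0.273]
lamp top top corner [0.7102, 0.2086, 0.273]
lamp top top corner [0.6826, 0.2056, 0.273]
lamp top top corner [0.6768, 0.256, 0.273]
socket from head [0.7153, 0.2384, 0.0469]
```

```bash
cat > st.py <<'E'
import sys,numpy as np
from scipy.spatial.transform import Rotation as Ro
from plant import bot
s=bot.observe(); R=Ro.from_rotvec(s["ee_rot"]).as_matrix(); p=np.array(s["eef_pos"])
print("t",round(s["time"],2),"p",p.round(4),"x",R[:,0].round(3),"y",R[:,1].round(3),"z",R[:,2].round(3),"tilt",np.degrees(np.arccos(-R[2,2])).round(1))
print("q",np.array(s["joints"]).round(3),"F",np.array(s["wrist_force"]).round(1),"M",np.array(s["moment"]).round(2),"w",round(s["grip_width"],4),"gf",s["gripper_force"])
if len(sys.argv)>3: print("shift",(R.T@(np.array(sys.argv[1:4],float)-p)).round(4))
E
python3 -m creep '[[[-0.05,-0.02,-0.06,-5,0.07],[-0.10,-0.035,-0.10,-10,0.07],[-0.15,-0.05,-0.13,-15,0.07],[-0.20,-0.07,-0.16,-20,0.07],[-0.26,-0.09,-0.16,-26,0.07],[-0.32,-0.11,-0.16,-26,0.07],[-0.37,-0.13,-0.16,-26,0.07],[-0.43,-0.15,-0.16,-26,0.07],[-0.49,-0.17,-0.16,-26,0.07],[-0.55,-0.19,-0.16,-26,0.07],[-0.60,-0.21,-0.16,-26,0.07],[-0.66,-0.23,-0.16,-26,0.07]]]' 20; python3 st.py 0.95 0.083 0.4
```

```text
time: 1.6
eef_pos: [0.7929, 0.2248, 0.3973]
ee_rot: [0.135, -3.138, 0.0]
wrist_force: [-0.3, 0.4, 0.3]
grip_width: 0.0703
gripper_force: 0.0
t 1.6 p [0.7929 0.2248 0.3973] x [-0.996 -0.086  0.001] y [-0.086  0.996 -0.   ] z [-0.001 -0.    -1.   ] tilt 0.0
q [-0.337  0.643 -0.017  1.117  0.01   1.382  1.304] F [-0.3  0.4  0.3] M [ 0.06 -0.07  0.01] w 0.0703 gf 0.0
shift [-0.1444 -0.1548 -0.0028]
```

```bash
python3 -m creep '[[[-0.03,-0.05,0,0,0.07],[-0.06,-0.10,0,0,0.07],[-0.10,-0.145,0,0,0.07],[-0.15,-0.155,0,0,0.07],[-0.20,-0.155,0,0,0.07],[-0.25,-0.155,0,0,0.07],[-0.30,-0.155,0,0,0.07],[-0.35,-0.155,0,0,0.07]]]' 20; python3 st.py 1.1 0.096 0.4
```

```text
time: 2.6
eef_pos: [1.0193, 0.079, 0.374]
ee_rot: [-0.12, 3.099, 0.006]
wrist_force: [0.5, -1.2, 0.7]
grip_width: 0.0701
gripper_force: 0.0
t 2.6 p [1.0193 0.079  0.374 ] x [-0.996 -0.077 -0.04 ] y [-0.077  0.997  0.002] z [ 0.04   0.005 -0.999] tilt 2.3
q [-0.165  1.179  1.02   0.119 -0.986  1.858  1.59 ] F [ 0.5 -1.2  0.7] M [-0.02  0.05  0.04] w 0.0701 gf 0.0
shift [-0.0828  0.0107 -0.0227]
```

```bash
python3 -m creep '[[[0.03,0,0,0,0.07],[0.06,0,0,0,0.07]]]' 20; python3 st.py
```

```text
time: 2.85
eef_pos: [0.9689, 0.0748, 0.371]
ee_rot: [-0.118, 3.098, 0.003]
wrist_force: [0.8, 0.3, 1.4]
grip_width: 0.0701
gripper_force: 0.0
t 2.85 p [0.9689 0.0748 0.371 ] x [-0.996 -0.076 -0.041] y [-0.076  0.997  0.   ] z [ 0.041  0.003 -0.999] tilt 2.4
q [-0.375  1.052  1.092  0.653 -0.906  1.682  1.849] F [0.8 0.3 1.4] M [ 0.08 -0.06  0.07] w 0.0701 gf 0.0
```

```bash
python3 -m creep '[[[0.05,0,-0.02,0,0.07],[0.10,0,-0.06,0,0.07],[0.15,0,-0.11,0,0.07],[0.18,0,-0.16,0,0.07],[0.18,0,-0.21,0,0.07],[0.18,0,-0.26,0,0.07]]]' 20; python3 st.py
```

```text
time: 3.6
eef_pos: [0.7785, 0.0619, 0.6271]
ee_rot: [-0.119, 3.096, 0.006]
wrist_force: [-32.1, 7.3, -1.2]
grip_width: 0.0697
gripper_force: 0.0
t 3.6 p [0.7785 0.0619 0.6271] x [-0.996 -0.077 -0.043] y [-0.077  0.997  0.002] z [ 0.043  0.006 -0.999] tilt 2.5
q [-0.516  0.676  1.082  0.808 -0.641  1.863  1.868] F [-32.1   7.3  -1.2] M [ 0.59  3.02 -0.13] w 0.0697 gf 0.0
```

```bash
python3 -m creep '[[[0,0,-0.02,0,0.07],[0,0,-0.04,0,0.07],[0,0,-0.06,0,0.07],[0,0,-0.08,0,0.07]]]' 20; python3 st.py
```

```text
time: 4.1
eef_pos: [0.7617, 0.0609, 0.6855]
ee_rot: [-0.123, 3.06, 0.017]
wrist_force: [0.6, -0.4, 0.5]
grip_width: 0.0698
gripper_force: 0.0
t 4.1 p [0.7617 0.0609 0.6855] x [-0.994 -0.08  -0.079] y [-0.081  0.997  0.008] z [ 0.078  0.014 -0.997] tilt 4.6
q [-0.26   0.532  0.289  0.683 -0.165  1.862  1.582] F [ 0.6 -0.4  0.5] M [-0.    0.1   0.02] w 0.0698 gf 0.0
```

```bash
python3 -m creep '[[[-0.01,0,-0.03,0,0.07],[-0.02,0,-0.06,0,0.07],[-0.03,0,-0.09,0,0.07],[-0.04,0,-0.12,0,0.07],[-0.05,0,-0.15,0,0.07],[-0.06,0,-0.18,0,0.07]]]' 20; python3 st.py
```

```text
time: 4.85
eef_pos: [0.7524, 0.0113, 0.8513]
ee_rot: [0.145, 2.746, 0.26]
wrist_force: [1.2, 1.0, 0.4]
grip_width: 0.0701
gripper_force: 0.0
t 4.85 p [0.7524 0.0113 0.8513] x [-0.923  0.136 -0.359] y [0.066 0.978 0.2  ] z [ 0.378  0.161 -0.912] tilt 24.3
q [-0.12   0.467  0.33   0.436 -0.381  1.862  1.431] F [1.2 1.  0.4] M [-0.19  0.34 -0.07] w 0.0701 gf 0.0
```

```bash
python3 st.py 0.43 -0.61 0.66 | tail -1
```

```text
shift [ 0.2822 -0.6668 -0.0475]
```

```bash
python3 -m creep '[[[0.025,-0.055,-0.004,0,0.07],[0.05,-0.11,-0.008,0,0.07],[0.07,-0.165,-0.012,0,0.07],[0.09,-0.22,-0.016,0,0.07],[0.12,-0.28,-0.02,0,0.07],[0.14,-0.335,-0.024,0,0.07],[0.165,-0.39,-0.028,0,0.07],[0.19,-0.445,-0.032,0,0.07],[0.21,-0.50,-0.036,0,0.07],[0.235,-0.555,-0.04,0,0.07],[0.26,-0.61,-0.044,0,0.07],[0.28,-0.665,-0.048,0,0.07]]]' 20; python3 st.py 0.43 -0.61 0.86
```

```text
time: 6.35
eef_pos: [0.4483, -0.6016, 0.6566]
ee_rot: [0.115, 2.761, 0.264]
wrist_force: [2.0, 0.3, 0.7]
grip_width: 0.0702
gripper_force: 0.0
t 6.35 p [ 0.4483 -0.6016  0.6566] x [-0.931  0.114 -0.348] y [0.046 0.979 0.198] z [ 0.363  0.168 -0.916] tilt 23.6
q [ 0.831  0.499  0.427  0.893 -0.626  1.778  2.566] F [2.  0.3 0.7] M [-0.14  0.32  0.01] w 0.0702 gf 0.0
shift [-0.0547  0.0312 -0.1944]
```

```bash
python3 -m creep '[[[0,0,0,10,0.07],[0,0,0,20,0.07],[0,0,0,30,0.07],[-0.005,0.005,-0.02,30,0.07],[-0.01,0.01,-0.05,30,0.07],[-0.02,0.012,-0.08,30,0.07],[-0.03,0.015,-0.11,30,0.07],[-0.035,0.02,-0.13,30,0.07]]]' 20; python3 st.py 0.43 -0.61 0.9
```

```text
time: 7.35
eef_pos: [0.4301, -0.5902, 0.7621]
ee_rot: [0.836, 2.616, 0.366]
wrist_force: [-0.5, -0.6, 0.2]
grip_width: 0.0699
gripper_force: 0.0
t 7.35 p [ 0.4301 -0.5902  0.7621] x [-0.756  0.598 -0.266] y [0.503 0.79  0.35 ] z [ 0.419  0.131 -0.898] tilt 26.1
q [ 1.171  0.489 -0.318  0.631 -0.288  1.861  1.744] F [-0.5 -0.6  0.2] M [-0.18  0.43 -0.01] w 0.0699 gf 0.0
shift [-0.0484  0.0326 -0.1264]
```

```bash
python3 -m creep '[[[-0.01,0.007,-0.025,0,0.07],[-0.02,0.013,-0.05,0,0.07],[-0.025,0.02,-0.065,0,0.07]]]' 20; python3 st.py 0.43 -0.61 0.9
```

```text
time: 7.72
eef_pos: [0.4208, -0.5805, 0.813]
ee_rot: [0.845, 2.541, 0.31]
wrist_force: [1.6, -0.2, -1.9]
grip_width: 0.0701
gripper_force: 0.0
t 7.72 p [ 0.4208 -0.5805  0.813 ] x [-0.715  0.612 -0.338] y [0.513 0.788 0.341] z [ 0.475  0.071 -0.877] tilt 28.7
q [ 1.337  0.501 -0.813  0.556  0.003  1.862  1.586] F [ 1.6 -0.2 -1.9] M [-0.12  0.45  0.01] w 0.0701 gf 0.0
shift [-0.0541  0.0111 -0.0741]
```

```bash
python3 -m creep '[[[-0.007,0.003,-0.014,0,0.07],[-0.012,0.005,-0.024,0,0.07]]]' 20; python3 st.py 0.55 -0.4 0.55
```

```text
time: 7.98
eef_pos: [0.4187, -0.5774, 0.828]
ee_rot: [0.843, 2.52, 0.296]
wrist_force: [0.1, 0.6, -0.7]
grip_width: 0.0697
gripper_force: 0.0
t 7.97 p [ 0.4187 -0.5774  0.828 ] x [-0.705  0.612 -0.359] y [0.513 0.789 0.34 ] z [ 0.491  0.056 -0.869] tilt 29.6
q [ 1.265  0.467 -0.566  0.542 -0.162  1.862  1.642] F [ 0.1  0.6 -0.7] M [-0.14  0.5  -0.01] w 0.0697 gf 0.0
shift [0.1158 0.1127 0.316 ]
```

```bash
python3 st.py 0.567 0.221 0.3325 | tail -1
```

```text
shift [0.5621 0.5373 0.548 ]
```

```bash
python3 -m creep '[[[0.035,0.034,0.034,0,0.07],[0.07,0.068,0.068,0,0.07],[0.106,0.102,0.103,0,0.07],[0.142,0.136,0.138,0,0.07],[0.177,0.17,0.172,-5,0.07],[0.213,0.204,0.207,-10,0.07],[0.248,0.238,0.242,-15,0.07],[0.284,0.272,0.276,-20,0.07],[0.32,0.306,0.311,-26,0.07],[0.355,0.34,0.346,-31,0.07],[0.39,0.374,0.38,-37,0.07],[0.426,0.408,0.415,-42,0.07]]]' 20; python3 st.py 0.567 0.221 0.3325
```

```text
time: 9.48
eef_pos: [0.5303, 0.0301, 0.4541]
ee_rot: [-0.119, 2.619, 0.047]
wrist_force: [1.3, -2.6, -0.2]
grip_width: 0.07
gripper_force: 0.0
t 9.47 p [0.5303 0.0301 0.4541] x [-0.864 -0.076 -0.497] y [-0.093  0.996  0.011] z [ 0.494  0.056 -0.868] tilt 29.8
q [ 1.102  0.014 -1.248  2.031  0.05   0.586  1.485] F [ 1.3 -2.6 -0.2] M [-0.17  0.46 -0.08] w 0.07 gf 0.0
shift [0.0144 0.1852 0.1344]
```

```bash
python3 -m creep '[[[0.004,0.045,0.03,0,0.07],[0.008,0.09,0.065,0,0.07],[0.012,0.14,0.1,0,0.07],[0.014,0.185,0.134,0,0.07]]]' 20; python3 st.py 0.567 0.221 0.3325
python3 - <<'E'
from h import *
from plant import imaging
ims=[]
for n in("scene","top"):
    d=imaging.read_camera(n); pickle.dump(d,open(n+"1.pkl","wb")); ims.append(d["image"])
im=np.hstack([cv2.resize(ims[0][100:300,330:530],(400,400)),cv2.resize(ims[1][60:260,80:280],(400,400))])
cv2.imwrite("pics/a1.png",im[:,:,::-1])
E
```

```text
time: 9.98
eef_pos: [0.5563, 0.1599, 0.3685]
ee_rot: [-0.112, 2.625, 0.046]
wrist_force: [0.9, -1.8, 0.7]
grip_width: 0.0701
gripper_force: 0.0
t 9.97 p [0.5563 0.1599 0.3685] x [-0.867 -0.071 -0.492] y [-0.088  0.996  0.012] z [ 0.49   0.054 -0.87 ] tilt 29.5
q [ 0.389  0.234 -1.022  2.092  0.814  0.596  0.468] F [ 0.9 -1.8  0.7] M [-0.1   0.41 -0.09] w 0.0701 gf 0.0
shift [0.0041 0.0594 0.0398]
```

View pics/a1.png

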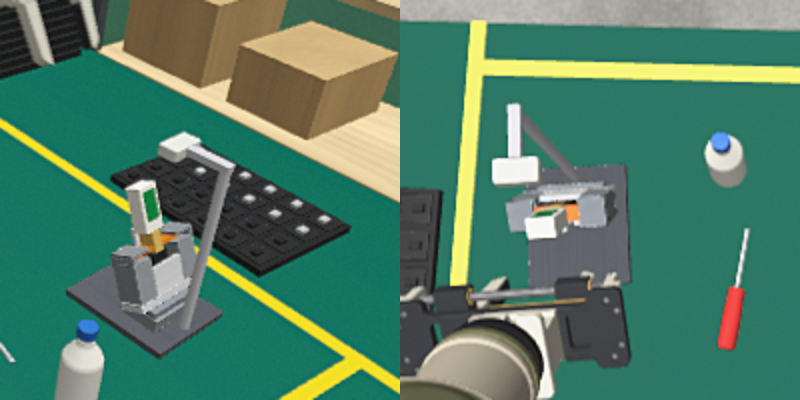

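```bash
python3 -m creep '[[[0.002,0.03,0.02,0,0.07],[0.004,0.06,0.04,0,0.07],[0.004,0.06,0.04,0,0.07]]]' 20; python3 st.py 0.665 0.2321 0.1587
python3 - <<'E'
from h import *
from plant import imaging
T=imaging.read_camera("top");S=imaging.read_camera("scene");pickle.dump(T,open("top2.pkl","wb"));pickle.dump(S,open("scene2.pkl","wb"))
E
```

```text
time: 10.45
eef_pos: [0.5659, 0.2237, 0.3328]
ee_rot: [-0.12, 2.626, 0.049]
wrist_force: [-0.4, -1.2, -0.1]
grip_width: 0.0696
gripper_force: 0.0
t 10.45 p [0.5659 0.2237 0.3328] x [-0.868 -0.076 -0.491] y [-0.094  0.995  0.013] z [ 0.488  0.057 -0.871] tilt 29.4
q [ 0.152  0.324 -0.936  2.084  1.001  0.648  0.196] F [-0.4 -1.2 -0.1] M [-0.03  0.49 -0.05] w 0.0696 gf 0.0
shift [-0.0012 -0.0031  0.2005]
```

```bash
python3 -m creep '[[[0,-0.002,0.04,0,0.07],[0,-0.003,0.08,0,0.07],[-0.001,-0.003,0.11,0,0.07],[-0.001,-0.003,0.14,0,0.07],[-0.001,-0.003,0.165,0,0.07]]]' 20; python3 st.py 0.665 0.2321 0.1587
python3 - <<'E'
from h import *
from plant import imaging
ims=[]
for n in("scene","top"):
    d=imaging.read_camera(n); pickle.dump(d,open(n+"3.pkl","wb")); ims.append(d["image"])
im=np.hstack([cv2.resize(ims[0][160:260,360:460],(400,400)),cv2.resize(ims[1][120:220,110:210],(400,400))])
cv2.imwrite("pics/a2.png",im[:,:,::-1])
E
```

```text
time: 11.18
eef_pos: [0.6495, 0.2268, 0.1913]
ee_rot: [-0.113, 2.623, 0.046]
wrist_force: [0.6, -0.5, -0.1]
grip_width: 0.0698
gripper_force: 0.0
t 11.18 p [0.6495 0.2268 0.1913] x [-0.866 -0.072 -0.494] y [-0.089  0.996  0.012] z [ 0.491  0.054 -0.869] tilt 29.6
q [-0.005  0.593 -0.729  2.085  1.491  0.592 -0.203] F [ 0.6 -0.5 -0.1] M [-0.02  0.44  0.01] w 0.0698 gf 0.0
shift [0.0023 0.0035 0.0363]
```

View pics/a2.png

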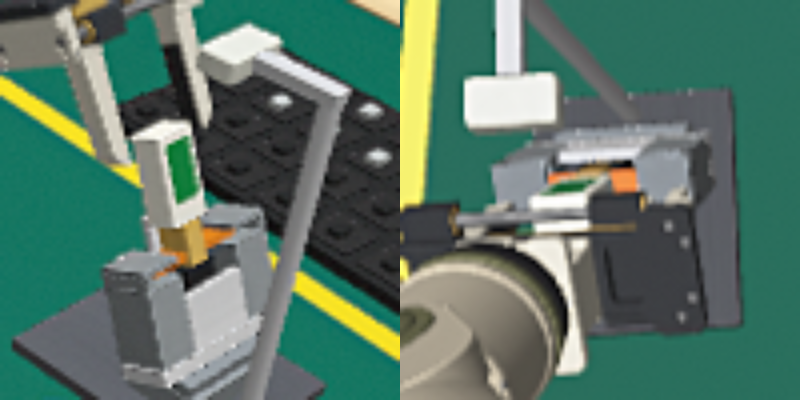

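```bash
python3 -m creep '[[[0.002,0.003,0.012,0,0.06],[0.002,0.004,0.024,0,0.06],[0.002,0.004,0.036,0,0.06]]]' 20; python3 st.py 0.665 0.2321 0.1587; python3 -m creep '[[[0,0.004,0,0,0.06],[0,0.008,0,0,0.06],[0,0.010,0,0,0.06]]]' 20; python3 st.py
```

```text
time: 11.65
eef_pos: [0.6641, 0.2362, 0.1597]
ee_rot: [-0.118, 2.622, 0.05]
wrist_force: [-1.3, -0.9, -0.3]
grip_width: 0.06
gripper_force: 0.0
t 11.65 p [0.6641 0.2362 0.1597] x [-0.866 -0.075 -0.495] y [-0.094  0.996  0.014] z [ 0.492  0.058 -0.869] tilt 29.7
q [-0.028  0.657 -0.71   2.071  1.587  0.603 -0.281] F [-1.3 -0.9 -0.3] M [-0.05  0.5  -0.02] w 0.06 gf 0.0
shift [ 0.     -0.0042  0.001 ]
time: 12.02
eef_pos: [0.6626, 0.2468, 0.1602]
ee_rot: [-0.119, 2.622, 0.051]
wrist_force: [-0.6, -0.8, -0.5]
grip_width: 0.0605
gripper_force: 0.3
t 12.03 p [0.6626 0.2468 0.1602] x [-0.866 -0.075 -0.495] y [-0.094  0.995  0.014] z [ 0.491  0.058 -0.869] tilt 29.7
q [-0.045  0.659 -0.713  2.064  1.575  0.614 -0.282] F [-0.6 -0.8 -0.5] M [-0.14  0.54 -0.13] w 0.0605 gf 0.32167190685868263
```

```bash
python3 -m creep '[[[0,0.002,0,0,0.06],[0,0.004,0,0,0.06]]]' 40; python3 st.py|tail -1;python3 -m creep '[[[0,0.002,0,0,0.06],[0,0.004,0,0,0.06]]]' 40; python3 st.py
```

```text
time: 12.28
eef_pos: [0.6626, 0.249, 0.1601]
ee_rot: [-0.117, 2.622, 0.047]
wrist_force: [-2.5, -6.1, 5.1]
grip_width: 0.0602
gripper_force: 3.0
q [-0.051  0.661 -0.713  2.061  1.572  0.62  -0.284] F [-2.5 -6.1  5.1] M [-1.32  0.42 -0.74] w 0.0602 gf 2.9874855279922485
time: 12.52
eef_pos: [0.6627, 0.2505, 0.16]
ee_rot: [-0.113, 2.622, 0.042]
wrist_force: [-3.5, -10.6, 7.9]
grip_width: 0.0603
gripper_force: 4.9
t 12.53 p [0.6627 0.2505 0.16  ] x [-0.866 -0.073 -0.495] y [-0.089  0.996  0.008] z [ 0.492  0.051 -0.869] tilt 29.7
q [-0.056  0.662 -0.712  2.059  1.567  0.626 -0.285] F [ -3.5 -10.6   7.9] M [-2.18  0.36 -1.19] w 0.0603 gf 4.873374849557877
```

```bash
python3 -m creep '[[[0,0.003,0,0,0.06],[0,0.006,0,0,0.06],[0,0.009,0,0,0.06]]]' 40; python3 st.py
```

```text
time: 12.9
eef_pos: [0.662, 0.2594, 0.1604]
ee_rot: [-0.113, 2.621, 0.042]
wrist_force: [-5.1, -10.2, 9.6]
grip_width: 0.0603
gripper_force: 5.5
t 12.9 p [0.662  0.2594 0.1604] x [-0.866 -0.073 -0.495] y [-0.088  0.996  0.008] z [ 0.493  0.051 -0.869] tilt 29.7
q [-0.07   0.664 -0.714  2.052  1.559  0.636 -0.287] F [ -5.1 -10.2   9.6] M [-2.27  0.34 -1.24] w 0.0603 gf 5.514852795749903
```

```bash
python3 -m creep '[[[0,0.003,0,0,0.06],[0,0.006,0,0,0.06],[0,0.008,0,0,0.06],[0,0.008,0,0,0.06]]]' 40; python3 st.py
python3 - <<'E'
from h import *
from plant import imaging
ims=[]
for n in("scene","top"):
    d=imaging.read_camera(n); pickle.dump(d,open(n+"4.pkl","wb")); ims.append(d["image"])
im=np.hstack([cv2.resize(ims[0][180:250,375:445],(560,560)),cv2.resize(ims[1][150:180,135:165],(240,240)).repeat(1,0) if 0 else np.zeros((560,240,3),np.uint8)])
im[:240,560:]=cv2.resize(ims[1][140:200,120:180],(240,240))
cv2.imwrite("pics/a3.png",im[:,:,::-1])
E
```

```text
time: 13.4
eef_pos: [0.6611, 0.268, 0.1607]
ee_rot: [-0.114, 2.621, 0.043]
wrist_force: [-5.5, -8.7, 9.4]
grip_width: 0.0604
gripper_force: 5.5
t 13.4 p [0.6611 0.268  0.1607] x [-0.866 -0.073 -0.496] y [-0.089  0.996  0.009] z [ 0.493  0.052 -0.869] tilt 29.7
q [-0.083  0.667 -0.717  2.045  1.551  0.644 -0.288] F [-5.5 -8.7  9.4] M [-2.06  0.34 -1.07] w 0.0604 gf 5.5296064261347055
```

View pics/a3.png

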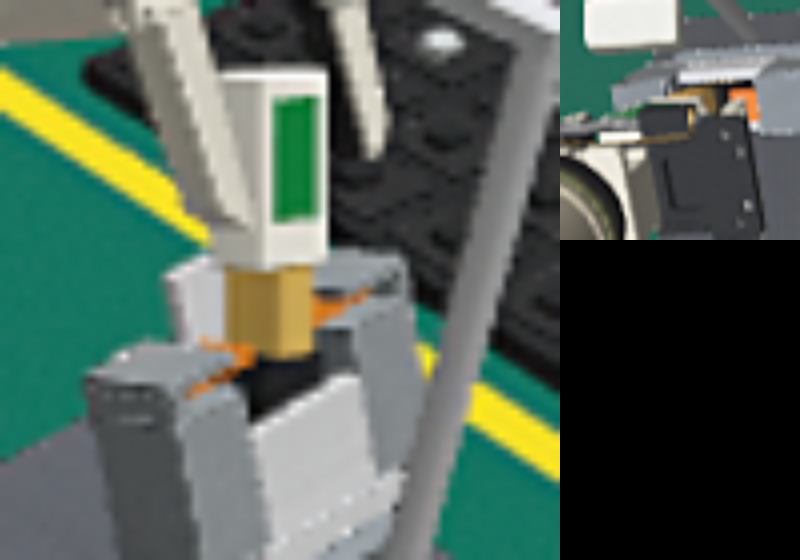

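```bash
python3 -m creep '[[[0,-0.015,0,0,0.06],[0,-0.03,0,0,0.06],[0,-0.04,0,0,0.06],[0,-0.046,0,0,0.06],[0,-0.050,0,0,0.06],[0,-0.053,0,0,0.06],[0,-0.056,0,0,0.06],[0,-0.059,0,0,0.06]]]' 40; python3 st.py
```

```text
time: 14.5
eef_pos: [0.6654, 0.2152, 0.1601]
ee_rot: [-0.123, 2.622, 0.056]
wrist_force: [-3.9, 6.0, 6.1]
grip_width: 0.0599
gripper_force: 3.6
t 14.5 p [0.6654 0.2152 0.1601] x [-0.866 -0.077 -0.495] y [-0.098  0.995  0.017] z [ 0.491  0.063 -0.869] tilt 29.7
q [ 0.01   0.649 -0.707  2.086  1.608  0.574 -0.271] F [-3.9  6.   6.1] M [1.55 0.64 0.9 ] w 0.0599 gf 3.5861150175333023
```

```bash
python3 -m creep '[[[0,-0.003,0,0,0.06],[0,-0.006,0,0,0.06],[0,-0.009,0,0,0.06],[0,-0.012,0,0,0.06],[0,-0.013,0,0,0.06],[0,-0.013,0,0,0.06]]]' 40; python3 st.py
```

```text
time: 15.25
eef_pos: [0.6662, 0.2046, 0.1609]
ee_rot: [-0.126, 2.621, 0.061]
wrist_force: [-6.4, 7.5, 9.5]
grip_width: 0.0599
gripper_force: 5.2
t 15.25 p [0.6662 0.2046 0.1609] x [-0.865 -0.078 -0.495] y [-0.101  0.995  0.019] z [ 0.491  0.067 -0.868] tilt 29.7
q [ 0.03   0.644 -0.705  2.094  1.62   0.559 -0.266] F [-6.4  7.5  9.5] M [2.04 0.72 1.18] w 0.0599 gf 5.16235810238868
```

```bash
python3 -m creep '[[[0,-0.002,0,0,0.06],[0,-0.004,0,0,0.06],[0,-0.004,0,0,0.06]]]' 40; python3 st.py
python3 - <<'E'
from h import *
from plant import imaging
d=imaging.read_camera("scene"); pickle.dump(d,open("scene5.pkl","wb")); a=d["image"]
cv2.imwrite("pics/a4.png",cv2.resize(a[180:250,375:445],(560,560))[:,:,::-1])
E
```

```text
time: 15.62
eef_pos: [0.6666, 0.2007, 0.1609]
ee_rot: [-0.126, 2.621, 0.061]
wrist_force: [-6.6, 8.9, 9.7]
grip_width: 0.0599
gripper_force: 5.4
t 15.62 p [0.6666 0.2007 0.1609] x [-0.865 -0.078 -0.496] y [-0.101  0.995  0.02 ] z [ 0.491  0.067 -0.868] tilt 29.7
q [ 0.037  0.643 -0.704  2.096  1.624  0.554 -0.264] F [-6.6  8.9  9.7] M [2.06 0.7  1.14] w 0.0599 gf 5.363649409264326
```

View pics/a4.png

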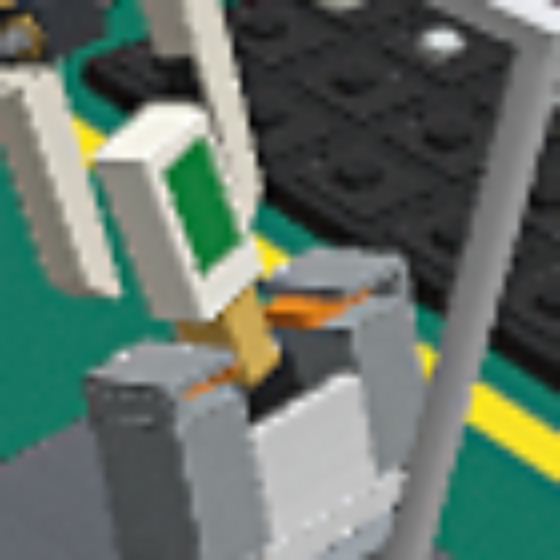

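```bash
python3 -m creep '[[[0,0.015,0,0,0.06],[0,0.03,0,0,0.06],[0,0.034,0,0,0.05],[0,0.034,0,0,0.04],[0,0.034,0,0,0.03],[0,0.034,0,0,0.03],[0,0.034,0,0,0.03],[0,0.034,0,0,0.03]]]' 40; python3 st.py
```

```text
time: 16.68
eef_pos: [0.6643, 0.2294, 0.1595]
ee_rot: [-0.118, 2.623, 0.051]
wrist_force: [2.0, 2.3, -3.4]
grip_width: 0.0341
gripper_force: 39.9
t 16.68 p [0.6643 0.2294 0.1595] x [-0.866 -0.075 -0.494] y [-0.094  0.995  0.014] z [ 0.491  0.058 -0.869] tilt 29.6
q [-0.017  0.654 -0.709  2.076  1.592  0.595 -0.277] F [ 2.   2.3 -3.4] M [0.54 0.49 0.35] w 0.0341 gf 39.93610739707947
```

```bash
python3 -m creep '[[[0,0,-0.005,0,0.03],[-0.001,0,-0.01,0,0.03],[-0.0015,0,-0.018,0,0.03]]]' 50; python3 st.py
```

```text
time: 17.05
eef_pos: [0.6566, 0.2278, 0.1763]
ee_rot: [-0.118, 2.623, 0.049]
wrist_force: [0.9, 0.6, -2.0]
grip_width: 0.034
gripper_force: 49.9
t 17.05 p [0.6566 0.2278 0.1763] x [-0.866 -0.074 -0.494] y [-0.093  0.996  0.013] z [ 0.491  0.057 -0.869] tilt 29.6
q [-0.011  0.621 -0.717  2.081  1.54   0.59  -0.238] F [ 0.9  0.6 -2. ] M [-0.03  0.44  0.03] w 0.034 gf 49.933982491493225
```

```bash
python3 -m creep '[[[-0.002,0,-0.025,0,0.03],[-0.004,0,-0.05,0,0.03],[-0.006,0.001,-0.075,0,0.03],[-0.008,0.001,-0.1,0,0.03],[-0.01,0.001,-0.13,0,0.03],[-0.012,0.001,-0.16,0,0.03]]]' 50; python3 st.py
python3 - <<'E'
from h import *
from plant import imaging
ims=[]
for n in("scene","top"):
    d=imaging.read_camera(n); pickle.dump(d,open(n+"6.pkl","wb")); ims.append(d["image"])
im=np.hstack([cv2.resize(ims[0][120:260,340:480],(400,400)),cv2.resize(ims[1][100:240,80:220],(400,400))])
cv2.imwrite("pics/a5.png",im[:,:,::-1])
E
```

```text
time: 17.8
eef_pos: [0.5873, 0.2198, 0.3218]
ee_rot: [-0.118, 2.624, 0.047]
wrist_force: [0.4, -0.6, -2.3]
grip_width: 0.0338
gripper_force: 50.0
t 17.8 p [0.5873 0.2198 0.3218] x [-0.867 -0.075 -0.493] y [-0.092  0.996  0.012] z [ 0.49   0.056 -0.87 ] tilt 29.6
q [ 0.124  0.353 -0.883  2.068  1.035  0.63   0.191] F [ 0.4 -0.6 -2.3] M [-0.03  0.73 -0.01] w 0.0338 gf 49.953789710998535
```

View pics/a5.png

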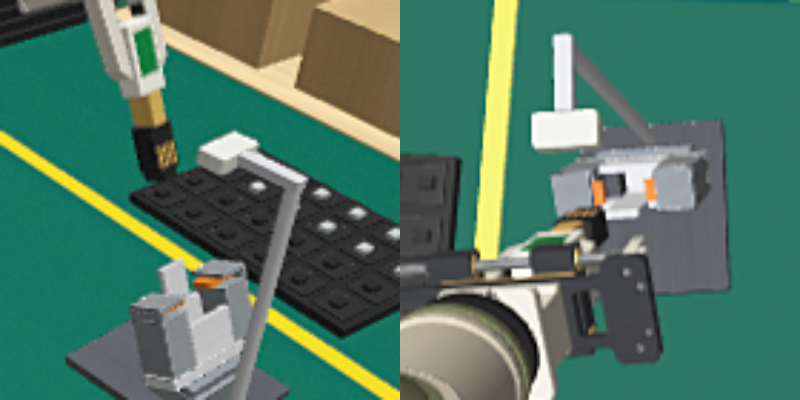

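Run:
```python
from h import *
from plant import bot
from scipy.spatial.transform import Rotation as Ro
T,S=cam("top","top6"),cam("scene","scene6")
s=bot.observe();R=Ro.from_rotvec(s["ee_rot"]).as_matrix();p=np.array(s["eef_pos"])
a=np.radians(4.6); zc=-R[:,2]*np.cos(a)-R[:,0]*np.sin(a); O=p+R@[.0093,0,.1207]; xc=np.cross(R[:,1],zc)
print("axis",zc.round(3),"origin",O.round(4),np.degrees(np.arctan2(-zc[0],zc[2])))
for n,c,(x0,y0,x1,y1) in(("scene",S,(380,140,405,186)),("top",T,(125,165,160,190))):
    I=c[0][y0:y1,x0:x1].astype(int); 
    br=(I[:,:,0]>130)&(I[:,:,0]-I[:,:,2]>60)&(I[:,:,1]>90)&(I[:,:,0]<235)
    dk=(I.max(2)<62)
    for k,m in(("brass",br),("dark",dk)):
        m=m.astype(np.uint8);_,L,st,ce=cv2.connectedComponentsWithStats(m)
        j=[i for i in range(1,len(st)) if st[i,4]>15]
        print(n,k,[(st[i].tolist(),(ce[i]+[x0,y0]).round(1).tolist()) for i in j])
    print(" axis pts z0,30,54,69,84:",[proj(c,O+zc*z).round(1).tolist() for z in(0,.03,.054,.069,.084)])
    sg=1
    print(" foot corners",[proj(c,O+xc*u+R[:,1]*v).round(1).tolist() for u in(-.012,.012) for v in(-.009,.009)])
```

```text
axis [-0.423 -0.051  0.905] origin [0.6393 0.2272 0.2146] 25.081296120835532
scene brass [([12, 11, 6, 13, 55], [394.4, 157.5]), ([15, 30, 7, 8, 30], [398.0, 173.7])]
scene dark [([6, 23, 19, 23, 226], [394.3, 174.7])]
 axis pts z0,30,54,69,84: [[396.1, 181.5], [393.9, 170.7], [392.1, 162.0], [391.0, 156.5], [389.8, 151.0]]
 foot corners [[390.4, 182.5], [394.8, 180.3], [397.4, 182.6], [401.9, 180.4]]
top brass [([8, 12, 11, 4, 27], [138.0, 178.7])]
top dark [([14, 8, 14, 14, 80], [147.9, 179.0]), ([1, 20, 17, 5, 28], [134.1, 186.5])]
 axis pts z0,30,54,69,84: [[147.0, 175.6], [143.5, 178.6], [140.6, 181.2], [138.7, 182.8], [136.7, 184.5]]
 foot corners [[151.8, 180.5], [143.9, 181.0], [150.2, 170.2], [142.2, 170.7]]
```

```bash
cat > pl.py <<'E'
# where is cartridge origin in the cradle frame; shift (tool axes) to reach a given cradle xyz
import sys,numpy as np
from scipy.spatial.transform import Rotation as Ro
from plant import bot
s=bot.observe();R=Ro.from_rotvec(s["ee_rot"]).as_matrix();p=np.array(s["eef_pos"])
C=np.array([.7022,-.2045,.07]);b=np.radians(32);h=np.array([np.cos(.026),np.sin(.026),0]);k=np.array([0,0,1.])
A=np.c_[np.cos(b)*h+np.sin(b)*k,np.cross(k,h),-np.sin(b)*h+np.cos(b)*k]
O=p+R@[.0093,0,.1207]; a=np.radians(4.6); zc=-R[:,2]*np.cos(a)-R[:,0]*np.sin(a)
print("origin in cradle",(A.T@(O-C)).round(4),"axis",(A.T@zc).round(3),"F cradle",(A.T@s["wrist_force"]).round(1),"toolM",(R.T@s["moment"]).round(2),"tool y",R[:,1].round(3))
if len(sys.argv)>3: print("shift",(R.T@(C+A@np.array(sys.argv[1:4],float)-O)).round(4))
E
python3 -m creep '[[[0.003,-0.02,-0.002,0,0.03],[0.007,-0.06,-0.005,0,0.03],[0.013,-0.11,-0.008,0,0.03],[0.02,-0.16,-0.011,0,0.03],[0.026,-0.21,-0.014,0,0.03],[0.032,-0.26,-0.017,1,0.03],[0.038,-0.31,-0.02,2,0.03],[0.044,-0.36,-0.023,3,0.03],[0.05,-0.4,-0.026,3.8,0.03],[0.053,-0.425,-0.027,3.8,0.03],[0.053,-0.43,-0.027,3.8,0.03]]]' 50; python3 st.py;python3 pl.py .003 0 .05
```

```text
time: 19.27
eef_pos: [0.5684, -0.2153, 0.3106]
ee_rot: [-0.025, 2.629, 0.074]
wrist_force: [0.4, 1.3, -2.6]
grip_width: 0.0335
gripper_force: 50.0
t 19.27 p [ 0.5684 -0.2153  0.3106] x [-0.872 -0.004 -0.49 ] y [-0.032  0.998  0.048] z [ 0.489  0.057 -0.871] tilt 29.5
q [ 1.254  0.477 -1.184  2.077  0.683  0.441  1.254] F [ 0.4  1.3 -2.6] M [-0.    0.72  0.03] w 0.0335 gf 49.953428506851196
origin in cradle [-0.001  -0.0018  0.1551] axis [ 0.126 -0.046  0.991] F cradle [-1.   1.3 -2.5] toolM [-0.01  0.72  0.02] tool y [-0.032  0.998  0.048]
shift [-0.0088 -0.0027  0.1048]
```

```bash
python3 -m creep '[[[-0.002,-0.001,0.03,0,0.03],[-0.005,-0.002,0.06,0,0.03],[-0.007,-0.003,0.085,0,0.03],[-0.009,-0.003,0.105,0,0.03],[-0.009,-0.003,0.105,0,0.03]]]' 50; python3 pl.py .003 0 .012
python3 - <<'E'
from h import *
from plant import imaging
ims=[]
for n in("scene","top"):
    d=imaging.read_camera(n); pickle.dump(d,open(n+"7.pkl","wb")); ims.append(d["image"])
im=np.hstack([cv2.resize(ims[0][230:330,220:320],(400,400)),cv2.resize(ims[1][130:230,280:380],(400,400))])
cv2.imwrite("pics/a6.png",im[:,:,::-1])
E
```

```text
time: 19.9
eef_pos: [0.6291, -0.2073, 0.2243]
ee_rot: [-0.035, 2.628, 0.075]
wrist_force: [0.6, 0.9, -1.5]
grip_width: 0.0342
gripper_force: 50.0
origin in cradle [0.0051 0.0049 0.0496] axis [ 0.125 -0.048  0.991] F cradle [-0.3  0.9 -1.6] toolM [0.03 0.74 0.  ] tool y [-0.039  0.998  0.047]
shift [ 0.0003 -0.0067  0.0374]
```

View pics/a6.png

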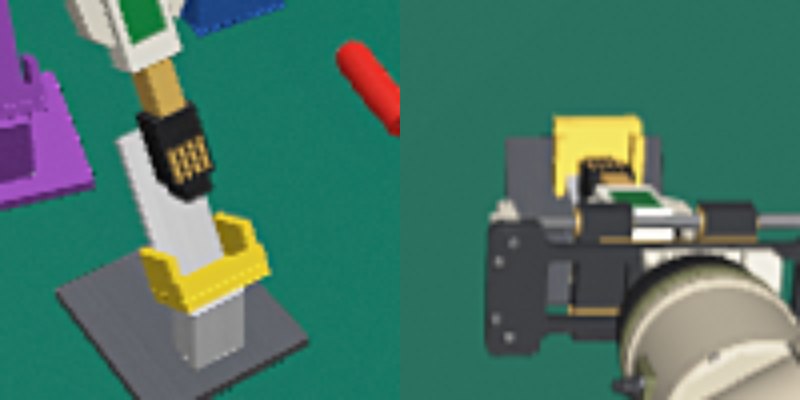

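```bash
python3 -m creep '[[[0,-0.002,0.012,0,0.03],[0,-0.004,0.024,0,0.03],[0,-0.004,0.034,0,0.03],[0,-0.004,0.037,0,0.03]]]' 50; python3 pl.py .003 0 .004;  python3 -m creep '[[[0,0,0.003,0,0.03],[0,0,0.006,0,0.03]]]' 50;  python3 pl.py .003 0 0
```

```text
time: 20.5
eef_pos: [0.6472, -0.2113, 0.1935]
ee_rot: [-0.031, 2.626, 0.073]
wrist_force: [-0.5, 0.1, -1.1]
grip_width: 0.0338
gripper_force: 50.0
origin in cradle [0.0042 0.0002 0.0139] axis [ 0.123 -0.046  0.991] F cradle [-1.   0.1 -0.7] toolM [-0.01  0.73 -0.03] tool y [-0.036  0.998  0.046]
shift [ 0.0008 -0.0006  0.0099]
time: 20.75
eef_pos: [0.6504, -0.2112, 0.1882]
ee_rot: [-0.031, 2.626, 0.073]
wrist_force: [0.3, -0.1, -1.7]
grip_width: 0.0336
gripper_force: 50.0
origin in cradle [0.0042 0.0002 0.0078] axis [ 0.123 -0.046  0.991] F cradle [-0.6 -0.1 -1.6] toolM [0.05 0.75 0.06] tool y [-0.036  0.998  0.046]
shift [ 0.0008 -0.0006  0.0078]
```

```bash
python3 -m creep '[[[0,0,0.002,0,0.03],[0,0,0.004,0,0.03]]]' 50; python3 pl.py;  python3 -m creep '[[[0,0,0.002,0,0.03],[0,0,0.004,0,0.03]]]' 50;  python3 pl.py .003 0 0
```

```text
time: 21.0
eef_pos: [0.6524, -0.2108, 0.1844]
ee_rot: [-0.031, 2.626, 0.073]
wrist_force: [0.0, 0.9, -2.3]
grip_width: 0.0338
gripper_force: 50.0
origin in cradle [0.0038 0.0006 0.0034] axis [ 0.123 -0.046  0.991] F cradle [-1.2  0.9 -1.9] toolM [ 0.07  0.77 -0.02] tool y [-0.036  0.998  0.046]
time: 21.25
eef_pos: [0.6541, -0.2104, 0.1819]
ee_rot: [-0.032, 2.625, 0.072]
wrist_force: [-24.5, 0.6, 34.6]
grip_width: 0.0333
gripper_force: 50.0
origin in cradle [0.004  0.0009 0.0004] axis [ 0.122 -0.045  0.991] F cradle [-2.4  1.3 42.3] toolM [-1.04  1.91  0.04] tool y [-0.036  0.998  0.045]
shift [ 0.0009 -0.0009  0.0004]
```

```bash
python3 -m creep '[[[0,0,-0.002,0,0.03],[0,0,-0.002,0,0.03]]]' 10; python3 pl.py;  python3 -m creep '[[[0.003,0,0,0,0.03],[0.006,0,0,0,0.03],[0.009,0,0,0,0.03]]]' 10;  python3 pl.py
```

```text
time: 21.5
eef_pos: [0.6534, -0.2106, 0.1828]
ee_rot: [-0.031, 2.626, 0.073]
wrist_force: [0.3, 0.3, -2.2]
grip_width: 0.034
gripper_force: 10.0
origin in cradle [0.0038 0.0007 0.0015] axis [ 0.123 -0.046  0.991] F cradle [-0.9  0.3 -2. ] toolM [ 0.08  0.77 -0.02] tool y [-0.036  0.998  0.046]
time: 21.88
eef_pos: [0.6459, -0.2106, 0.1786]
ee_rot: [-0.032, 2.625, 0.073]
wrist_force: [0.9, -0.5, 0.7]
grip_width: 0.034
gripper_force: 10.0
origin in cradle [-0.0047  0.0009  0.0019] axis [ 0.122 -0.046  0.991] F cradle [ 1.1 -0.5  0.1] toolM [ 0.06 -0.    0.02] tool y [-0.036  0.998  0.046]
```

```bash
python3 -m creep '[[[0.002,0,0,0,0.03],[0.004,0,0,0,0.03]]]' 10;  python3 pl.py;python3 -m creep '[[[0.002,0,0,0,0.03],[0.004,0,0,0,0.03]]]' 10;  python3 pl.py
```

```text
time: 22.12
eef_pos: [0.6421, -0.2106, 0.1764]
ee_rot: [-0.032, 2.626, 0.073]
wrist_force: [0.3, -0.4, 0.7]
grip_width: 0.034
gripper_force: 10.0
origin in cradle [-0.0091  0.001   0.0021] axis [ 0.123 -0.046  0.991] F cradle [ 0.6 -0.4  0.4] toolM [0.07 0.07 0.02] tool y [-0.036  0.998  0.046]
time: 22.38
eef_pos: [0.6385, -0.2107, 0.1743]
ee_rot: [-0.031, 2.626, 0.073]
wrist_force: [2.1, 0.4, 1.2]
grip_width: 0.034
gripper_force: 10.0
origin in cradle [-0.0134  0.0011  0.0022] axis [ 0.123 -0.046  0.991] F cradle [ 2.5  0.3 -0.1] toolM [-0.04  0.08  0.02] tool y [-0.036  0.998  0.046]
```

```bash
python3 -m creep '[[[0.002,0,0.001,0,0.03],[0.003,0,0.002,0,0.03],[0.003,0,0.003,0,0.03]]]' 10;  python3 pl.py; python3 st.py
```

```text
time: 22.75
eef_pos: [0.6372, -0.2106, 0.1708]
ee_rot: [-0.032, 2.626, 0.072]
wrist_force: [-6.6, 0.8, 13.8]
grip_width: 0.034
gripper_force: 10.0
origin in cradle [-0.0163  0.0011 -0.    ] axis [ 0.123 -0.046  0.991] F cradle [ 1.7  1.  15.2] toolM [-0.26  0.52 -0.02] tool y [-0.036  0.998  0.046]
t 22.75 p [ 0.6372 -0.2106  0.1708] x [-0.87  -0.009 -0.493] y [-0.036  0.998  0.046] z [ 0.492  0.057 -0.869] tilt 29.7
q [ 0.76   0.592 -0.606  2.111  1.242  0.12   0.702] F [-6.6  0.8 13.8] M [0.19 0.52 0.17] w 0.034 gf 10.00124305486679
```

```bash
cat > chk.py <<'E'
from h import *
from plant import imaging
import sys
d=imaging.read_camera("scene"); pickle.dump(d,open("sceneN.pkl","wb")); Sn=cam("scene","sceneN"); S0=cam("scene")
def frame(C,b,yaw):
    h=np.array([np.cos(yaw),np.sin(yaw),0]);k=np.array([0,0,1.]);b=np.radians(b)
    return np.array(C),np.c_[np.cos(b)*h+np.sin(b)*k,np.cross(k,h),-np.sin(b)*h+np.cos(b)*k]
def go(c,box,fr):
    x0,y0,x1,y1=box;I=c[0][y0:y1,x0:x1].astype(int);C,A=fr
    r,g,b=I[:,:,0],I[:,:,1],I[:,:,2]
    ms=dict(green=(g>90)&(r<50)&(b<75)&(g-b>45),brass=(r>130)&(r-b>60)&(r<235)&(g>95)&(g<190)&(r-g<70)&(b>40))
    for k,m in ms.items():
        _,L,st,ce=cv2.connectedComponentsWithStats(m.astype(np.uint8))
        if len(st)<2: print(k,"none");continue
        i=1+np.argmax(st[1:,4]);u=ce[i]+[x0,y0]; o,dd=ray(c,*u)
        o2,d2=A.T@(o-C),A.T@dd; q=o2-d2*o2[1]/d2[1]
        ys,xs=np.nonzero(L==i); 
        dr=cv2.fitLine(np.c_[xs,ys].astype(np.float32),2,0,.01,.01).ravel()
        print(k,"area",st[i,4],"px",u.round(1),"on y=0 plane x,z",q[[0,2]].round(4),"dir",np.degrees(np.arctan2(dr[0],dr[1])).round(1))
print("ref dock");go(S0,(370,180,425,225),frame([.7155,.2365,.05],25,.087))
print("now");go(Sn,(225,220,310,325),frame([.7022,-.2045,.07],32,.026))
E
python3 chk.py
```

```text
ref dock
green area 70 px [404.8 201.9] on y=0 plane x,z [0.014  0.1235] dir 7.5
brass area 48 px [408.4 219.6] on y=0 plane x,z [0.0149 0.0724] dir 11.1
now
green area 152 px [255.2 250.3] on y=0 plane x,z [0.002  0.1195] dir 18.4
brass area 92 px [263.  271.2] on y=0 plane x,z [0.0078 0.0688] dir 18.7
```

```bash
python3 -m creep '[[[0,0,-0.001,0,0.03],[0,0,-0.0015,0,0.03]]]' 10; python3 pl.py; python3 -m creep '[[[0,0,-0.0015,0,0.04],[0,0,-0.0015,0,0.055],[0,0,-0.0015,0,0.07],[0,0,-0.0015,0,0.07]]]' 10; python3 st.py; python3 chk.py | tail -2
```

```text
time: 23.05
eef_pos: [0.6368, -0.2107, 0.1715]
ee_rot: [-0.031, 2.626, 0.074]
wrist_force: [3.3, -0.4, -3.1]
grip_width: 0.0339
gripper_force: 10.0
origin in cradle [-0.0163  0.0011  0.0007] axis [ 0.123 -0.046  0.991] F cradle [ 1.1 -0.5 -4.4] toolM [ 0.07 -0.03 -0.02] tool y [-0.036  0.998  0.047]
time: 23.55
eef_pos: [0.6359, -0.2109, 0.1728]
ee_rot: [-0.031, 2.626, 0.073]
wrist_force: [-0.2, 0.2, 0.1]
grip_width: 0.0653
gripper_force: 0.0
t 23.55 p [ 0.6359 -0.2109  0.1728] x [-0.87  -0.008 -0.492] y [-0.036  0.998  0.046] z [ 0.491  0.058 -0.869] tilt 29.6
q [ 0.774  0.593 -0.625  2.111  1.227  0.131  0.718] F [-0.2  0.2  0.1] M [-0.05  0.51 -0.02] w 0.0653 gf 0.0
green area 149 px [255.2 250.3] on y=0 plane x,z [0.0024 0.1197] dir 18.6
brass area 93 px [263.1 271.2] on y=0 plane x,z [0.0084 0.0689] dir 20.7
```

```bash
python3 -m creep '[[[0,0,-0.03,0,0.07],[0,0,-0.07,0,0.07],[0,0,-0.12,0,0.07],[0,0,-0.17,0,0.07],[0.03,0,-0.22,0,0.07],[0.06,0,-0.25,0,0.07]]]' 10; python3 st.py; python3 chk.py | tail -2
python3 - <<'E'
from h import *
from plant import imaging
d=imaging.read_camera("top"); pickle.dump(d,open("topN.pkl","wb")); T,S=cam("top","topN"),cam("scene","sceneN")
C=np.array([.7022,-.2045,.07]);b=np.radians(32);h=np.array([np.cos(.026),np.sin(.026),0]);k=np.array([0,0,1.])
A=np.c_[np.cos(b)*h+np.sin(b)*k,np.cross(k,h),-np.sin(b)*h+np.cos(b)*k]
I=T[0][140:220,300:370].astype(int);r,g,b=I[:,:,0],I[:,:,1],I[:,:,2]
m=((g>90)&(r<50)&(b<75)&(g-b>45)).astype(np.uint8);n,L,st,ce=cv2.connectedComponentsWithStats(m)
print("green top",[(st[i,4],(ce[i]+[300,140]).round(1)) for i in range(1,n) if st[i,4]>8])
print("predicted label z117 x12",proj(T,C+A@[.012,0,.1185]).round(1),"scene",proj(S,C+A@[.012,0,.1185]).round(1))
i=1+np.argmax(st[1:,4]);P,e=tri(T,ce[i]+[300,140],S,(255.2,250.3));print("label in cradle",(A.T@(P-C)).round(4),e)
for nm,c,p in(("bottle cap?",T,None),):pass
E
```

```text
time: 24.35
eef_pos: [0.4802, -0.2263, 0.3521]
ee_rot: [-0.033, 2.636, 0.077]
wrist_force: [-0.2, -1.0, -0.4]
grip_width: 0.0702
gripper_force: 0.0
t 24.35 p [ 0.4802 -0.2263  0.3521] x [-0.875 -0.01  -0.484] y [-0.038  0.998  0.049] z [ 0.482  0.061 -0.874] tilt 29.1
q [ 1.553  0.32  -1.29   2.137  0.188  0.455  1.796] F [-0.2 -1.  -0.4] M [0.   0.57 0.04] w 0.0702 gf 0.0
green area 149 px [255.2 250.3] on y=0 plane x,z [0.0024 0.1197] dir 18.6
brass area 93 px [263.1 271.2] on y=0 plane x,z [0.0084 0.0689] dir 20.7
green top [(np.int32(36), array([336.2, 180.4]))]
predicted label z117 x12 [334.2 179.4] scene [257.2 251. ]
label in cradle [ 0.011  -0.0041  0.1218] 0.0009484136885176708
```

```bash
python3 -c "
from plant import bot
print(bot.sign_off())"
```

```text
the job is handed in; nothing more can be done
None
```

I handed the job in at about 24.4 s. The cartridge was rocked free to both sides, drawn out along its length, and set foot first in the yellow rest. I let go only once it was seated: the foot was on the ledge by wrist force, and the cameras put it against the plate. I made no final check that the screwdriver, bottle and bin had not moved, and the sign-off returned no verdict.

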